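# Jack up an engraver's tilting work table and hold it

### The arm

A 6-joint arm with a two-finger parallel gripper is mounted at the origin on the work surface. World frame = base frame: x ahead of the robot, y to its left, z up, the work surface at z = 0. Lengths are in m, angles in rad, forces in N, time in s.
With the tool pointing down it reaches from about 0.35 to 0.875 m from the base axis. Payload 4.2 kg.
Tool frame: the origin (TCP) lies at the very end of the fingers, on their centre line; the grasp point (between the pads) lies hold_point_z behind it (hold_point_z is the distance from the TCP to the grasp point, in m); z points along the fingers, y is the direction in which the jaws open and shut (so a half turn about z gives the same grasp; the last joint's range is limited). The gripper opens to 87 mm and grips with 3 to 60 N. Pads are 19 mm wide; open, the fingers measure 117 mm over their backs; the gripper's body (75 mm by 190 mm) begins 51 mm behind the grasp point.
Start: joints at [1.574, 0.385, 0.008, 0, -1.194, -0.259], TCP at [0.158, 0.605, 0.201] pointing down, gripper open.
Joint ranges: [-3.14, 3.14], [-1.21, 2.06], [-1.07, 1.41], [-3.16, 2.05], [-2.99, -0.16], [-3.1, 3.1]. Speed limits (rad/s): [2.79, 2.79, 3.14, 3.14, 3.14, 3.14].

### API

Orientations are given as a rotation vector (axis times angle).
In Python, from plant import goto, line_to, movej, set_gripper, wait, ik, state, grab_frame, PlanningError, hand_in, hold_point_z gives the robot as it stands. Calls block until the motion is done:
- goto(position, orientation): joint-space move of the TCP to a pose.
- line_to(position, ori=None, v=0.15): straight line of the TCP; ori=None keeps the orientation; v is the mean speed in m/s.
- movej(angles): joint-space move.
- set_gripper(opening, grip_force=None): opening from 0.0 (shut) to 1.0 (fully open); grip_force is the grip in N (None keeps the last); returns when the fingers have stopped.
- wait(seconds).
- ik(position, orientation): joint angles nearest the present ones, or None.
- state(): the state.
- grab_frame(name): name is "scene" or "top" or "wrist"; returns a dict with "img" (384x512x3 uint8, red, green, blue), "intrinsics" (3x3 intrinsics, pixels), "T" (4x4, takes a point from camera to world coordinates). Camera axes: x right, y up, looking along -z (the intrinsics and any distortion apply to the point x, -y, -z); pixel columns grow to the right and rows downward; lengths in m; the calibration is good to about 2 mm. The wrist camera is an equidistant fisheye: a pixel r from the principal point sees the ray r / f radians off the axis. A picture is of the moment at which its call begins. There is no depth.
A pose or a line that the arm cannot do raises PlanningError and nothing moves.
- hand_in(): hands the job in, once; it reports no verdict.
The state is a dict: "clock": time; "q": joint angles; "dq": joint speeds; "effort": joint torques, N m; "ee_pos": TCP position; "orientation": TCP orientation; "force": force on the tool from outside, world axes, zero at the start; "ft_torque": the same for the moment, N m; "width": opening from 0.0 (shut) to 1.0 (fully open).
Only numpy, scipy, OpenCV 4.12 (cv2) and the standard library are available. Lean on these libraries where they do the work, as an engineer would, in place of code of your own. Each camera call takes 0.05 s, during which the arm holds its last target. There are 200 camera calls.

### The job

Pack the little lever jack by laying the big flat disc and then the small one centred on its saddle, and slide the jack under the drooping work table until its saddle is right below the lift pad (beneath the brass stud on the plate), then let go of the jack. Pump the handle: press it fully down, let it come all the way up, then press it fully down again and finish while holding it down like that, the table lifted by the jack alone, never by pushing on the table itself. Leave the bit holder, the dish and the graver where they are.

Things in the scene. Friction and masses are not known exactly. Their poses are not given: they have to be found in the camera images.
- big_disc_mid (a point): centre (half-way up) of the big packing disc: plain steel, 52 mm diameter, 12 mm thick, 0.18 kg, lying flat on the bench
- small_disc_mid (a point): centre (half-way up) of the small packing disc: hard black rubber, 40 mm diameter, 12 mm thick, 0.03 kg, lying flat on the bench
- jack: low aluminium lever jack, loose on the bench, about 0.7 kg. Origin: under its base, below the grip post; z up, x along the jack towards the saddle. Base plate 10 mm thick, 70 wide, from x = -135 to +110 mm. Round saddle at x = +75 mm, handle over the base towards -x. Slides on the bench when moved by the post
- jack_grip (a point): the place to take hold of the jack: 75 mm above the bench on its grip post, a grey upright 30 mm wide across the jack (y), 24 mm along it (x), top at 95 mm. Axes as the jack's
- saddle_top (a point): centre of the upper face of the jack's round saddle, 60 mm in diameter, 75 mm from the grip post along the jack's x; 50 mm above the bench with the handle up, 22 mm higher with it fully down. Axes as the jack's
- handle_pad (a point): middle of the upper face of the black flat paddle (45 mm long, 36 wide, 10 thick) ending the pump handle, 115 mm from the handle's level axis, which crosses the grip post 60 mm above the bench. Face about 97 mm above the bench with the handle up, 49 mm fully down. Pushed down from above by closed fingertips, about 7 N when lifting the table; released, it springs up by itself
- jack_handle (a joint): handle angle, 0 = up, 0.42 rad = fully down (end stop); it raises the saddle 5.24 mm per 0.1 rad
- lift_pad (a point): lowest point of the lift pad, a steel half-ball (radius 14 mm) under the plate, below the brass stud (24 mm wide, 4 high) on top; 80 mm above the bench at rest, 6 mm over the stacked discs on the lowered saddle. Plate 164 mm wide, 10 thick, pad mid-width, top at 104 mm; this point's x runs level away from the near edge (25 mm behind it) to the hinge (200 mm ahead); all open underneath
- stand: the fixed tilting table as a whole; origin at bench height below the lift pad at rest, x and y level, x towards the hinge. Hinge axis at x = 200 mm, 113 mm up, on a stand whose near face is at x = 195 mm. Full stroke of the packed jack brings the plate level (lift pad about 96 mm up). A small steel vise sits on the plate at x = 115 mm, up to 54 mm above it
- bit_holder: bystander: round white bit holder, 90 mm diameter, 46 mm high with its bits; origin under its centre
- dish: bystander: small red dish, 72 mm across, 22 mm high; origin under its centre
- graver: bystander: graver with a mushroom handle on a small wooden rest, about 120 mm long, 34 mm high; origin near its middle at bench height
- big_disc: the big disc itself, origin under its centre
- small_disc: the small disc itself, origin under its centre
Not all that is in view belongs to the job. What is meant by the big_disc is not red, and is the larger of those in its own colour.

How it is judged:
By the outcome, as a careful person would: the job done as asked, in the order asked, and still so for the second after the job is handed in, while the arm keeps its last pose, push and grip.
It also fails if it takes over 72 s, if anything falls off the work surface, if the arm or the gripper's body presses on something with over 40 N, if the wrist force passes 120 N, or if a joint passes its speed limit or range.

## Working session

There is one attempt and no reset: what is moved stays moved. The work goes in short steps, each a Python script; the robot and the scene stay as the last script left them, time stands still between calls to the robot, and variables do not carry over. Pictures are saved under pics/ and viewed, about 8 in all and at most 12, crops included, and the job is handed in when it is done.

```bash
ls; mkdir -p pics; python3 - <<'E'
from plant import *
import cv2,numpy as np
for n in("scene","top"):
    f=grab_frame(n); cv2.imwrite(f"pics/{n}0.png",f["img"][:,:,::-1]); print(n,f["intrinsics"],f["T"])
s=state();print(s["clock"],s["orientation"],hold_point_z,s["force"])
a=cv2.imread("pics/scene0.png");b=cv2.imread("pics/top0.png")
cv2.imwrite("pics/top0b.png",cv2.resize(b,(800,600),interpolation=cv2.INTER_CUBIC))
cv2.imwrite("pics/scene0b.png",cv2.resize(a,(800,600),interpolation=cv2.INTER_CUBIC))
E
```

```text
pics
scene [[388.05638232   0.         257.57007856]
 [  0.         388.05638232 190.13923559]
 [  0.           0.           1.        ]] [[ 0.04032177 -0.73680332  0.67490371  1.18169251]
 [ 0.99918082  0.03205875 -0.02469648 -0.05736855]
 [-0.00344012  0.67534665  0.73749241  0.79222183]
 [ 0.          0.          0.          1.        ]]
top [[486.0463206    0.         262.14533127]
 [  0.         486.0463206  189.98435552]
 [  0.           0.           1.        ]] [[-0.02084293  0.98785365 -0.15398289  0.33998351]
 [-0.99958487 -0.01752591  0.02286774 -0.02699579]
 [ 0.01989129  0.1543956   0.98780886  1.42105859]
 [ 0.          0.          0.          1.        ]]
0.1 [ 3.11394190e+00 -4.00769398e-01 -2.54369895e-04] 0.0187 [0.1534123  0.53669543 0.12359688]
```

View pics/top0b.png

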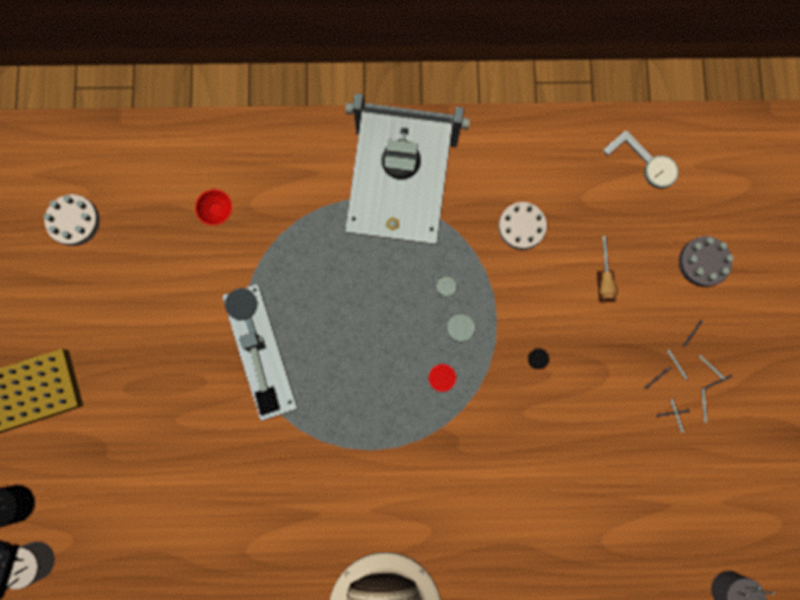

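View pics/scene0b.png

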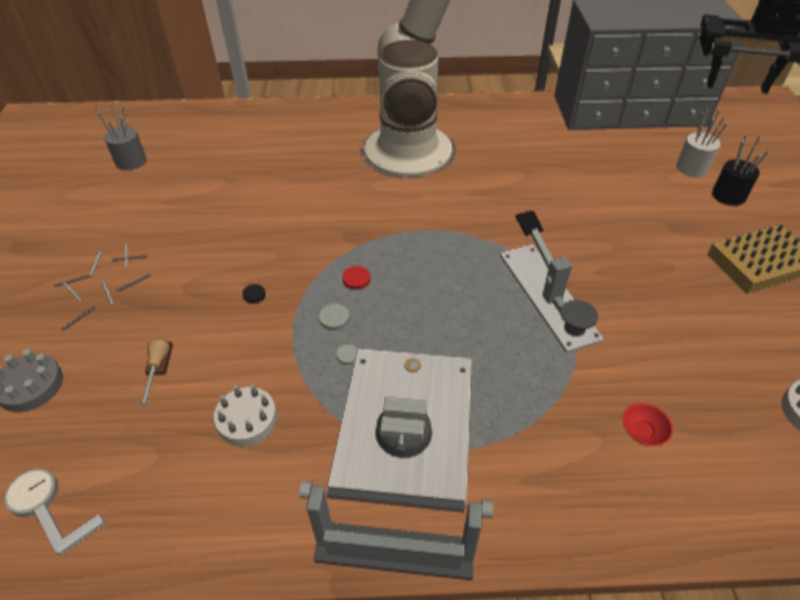

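Candidates in the top view (800-px scale):
- **Big disc:** the steel discs are at (461,327), larger, and (446,286), smaller. There is also a red one at (442,377). I choose the steel disc at (461,327).
- **Small disc:** the only black one, at (538,358).
- **Jack:** saddle (241,304), post (252,342), paddle (266,401).
- **Stud:** (392,223).

I'll measure these and check one crop.

```bash
cat > h.py <<'E'
import cv2,numpy as np
from plant import *
def ray(f,u,v):
    K,T=f["intrinsics"],f["T"]
    d=T[:3,:3]@np.array([(u-K[0,2])/K[0,0],-(v-K[1,2])/K[1,1],-1.]); return T[:3,3],d
def cast(f,uv,z):
    o,d=ray(f,*uv); return o+d*(z-o[2])/d[2]
def proj(f,p):
    K,T=f["intrinsics"],f["T"]; c=T[:3,:3].T@(np.asarray(p)-T[:3,3])
    return np.array([K[0,2]+K[0,0]*c[0]/-c[2],K[1,2]+K[1,1]*c[1]/c[2]])
def blob(f,fn,near,r):
    """largest blob centroid of mask fn(hsv) within r px of near"""
    hsv=cv2.cvtColor(f["img"],cv2.COLOR_RGB2HSV).astype(int); m=fn(hsv[...,0],hsv[...,1],hsv[...,2]).astype(np.uint8)
    w=np.zeros_like(m); cv2.circle(w,tuple(int(round(x)) for x in near),int(r),1,-1); m=m*w
    n,l,s,c=cv2.connectedComponentsWithStats(m)
    i=1+np.argmax(s[1:,4]); return c[i],s[i],(l==i)
E
python3 - <<'E'
from h import *
t=grab_frame("top");s=grab_frame("scene")
k=1/1.5625
A=np.array
H=lambda f,p:cv2.cvtColor(f["img"],cv2.COLOR_RGB2HSV)[int(p[1]),int(p[0])]
pts={"big":((461,327),(334,316)),"smallsteel":((446,286),(347,354)),"black":((538,358),(254,293)),"saddle":((241,304),(578,314)),"paddle":((266,401),(529,222)),"stud":((392,223),(413,365)),"posttop":((253,340),(557,268)),"red":((442,377),(357,277)),"plate":((420,200),(440,380)),"base":((280,380),(560,300)),"mat":((340,300),(400,300))}
for n,(a,b) in pts.items(): print(n,H(t,A(a)*k),H(s,A(b)*k))
c=cv2.resize(t["img"][170:280,130:365][:,:,::-1],None,fx=3.4,fy=3.4,interpolation=cv2.INTER_CUBIC)
d=cv2.resize(s["img"][120:250,140:395][:,:,::-1],(c.shape[1],int(130*c.shape[1]/255)),interpolation=cv2.INTER_CUBIC)
c=np.vstack([c,d]); c=c[:,:]; f=min(800/c.shape[1],600/c.shape[0]); cv2.imwrite("pics/crop1.png",cv2.resize(c,None,fx=f,fy=f))
E
```

```text
big [ 56  23 155] [ 30  19 146]
smallsteel [ 58  25 154] [ 28  21 148]
black [ 0 31 25] [20 20 38]
saddle [75 23 68] [20 10 78]
paddle [150  15  17] [ 0  0 31]
stud [ 64  24 151] [ 40  21 149]
posttop [ 81  28 128] [ 42  11 112]
red [  0 233 194] [  1 193 173]
plate [ 53  12 189] [ 18  21 179]
base [ 72  13 189] [ 38   8 125]
mat [ 55  14 108] [ 25  14 113]
```

View pics/crop1.png

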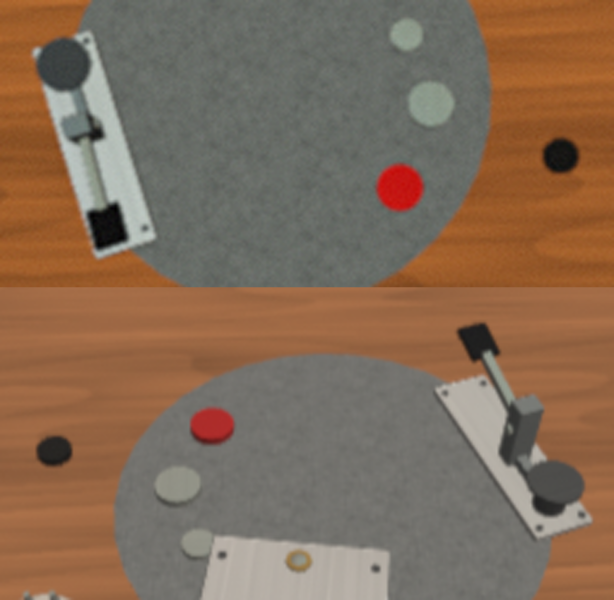

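```bash
cat > meas.py <<'E'
from h import *
t=grab_frame("top");s=grab_frame("scene");A=np.array;k=1/1.5625
spec={"big":((461,327),(334,316),22,.012,lambda h,S,V:(V>130)&(S<60)),
"black":((538,358),(254,293),18,.012,lambda h,S,V:(V<60)),
"red":((442,377),(357,277),22,.012,lambda h,S,V:(S>150)&(h<5)),
"steel2":((446,286),(347,354),14,.012,lambda h,S,V:(V>130)&(S<60)),
"saddle":((241,304),(578,314),22,.050,lambda h,S,V:(V>55)&(V<92)&(S<70)),
"paddle":((266,401),(529,222),20,.097,lambda h,S,V:(V<45)),
"stud":((392,223),(413,365),13,.108,lambda h,S,V:(S>45))}
for n,(a,b,r,z,fn) in spec.items():
    ct,st,m=blob(t,fn,A(a)*k,r*k*1.1); cs,ss,_=blob(s,fn,A(b)*k,r*k*1.2)
    print(n,ct.round(1),st[2:],cs.round(1),ss[2:],cast(t,ct,z)[:2].round(4),cast(s,cs,z)[:2].round(4))
# jack base and plate outlines in top view
for n,c,r,fn,z in(("base",(258,352),75,lambda h,S,V:(V>150)&(S<60),.010),):
    _,st,m=blob(t,fn,A(c)*k,r*k); y,x=np.nonzero(m); rr=cv2.minAreaRect(np.c_[x,y].astype(np.float32)); print(n,st[4],[cast(t,p,z)[:2].round(4) for p in cv2.boxPoints(rr)])
fn=lambda h,S,V:(V>135)&(S<60)
_,st,m=blob(t,fn,A((400,195))*k,75*k); y,x=np.nonzero(m)
P=A([cast(t,(u,v),.112)[:2] for u,v in zip(x,y)]).astype(np.float32)
print("plate",cv2.boxPoints(cv2.minAreaRect(P)).round(4))
E
python3 meas.py
```

```text
big [294.5 209.1] [ 18  17 233] [213.4 201. ] [ 19  15 207] [ 0.5015 -0.153 ] [ 0.5018 -0.15  ]
black [344.2 229.3] [ 13  13 125] [162.1 187.7] [ 13  12 121] [ 0.4396 -0.2957] [ 0.4472 -0.2928]
red [282.7 241.4] [ 18  18 248] [227.8 177.2] [ 18  14 199] [ 0.4082 -0.1158] [ 0.4147 -0.1129]
steel2 [285.3 182.7] [ 13  12 118] [223.9 226.6] [ 18  16 164] [ 0.5802 -0.1283] [ 0.588  -0.1206]
saddle [153.9 194.4] [ 20  20 306] [369.7 201. ] [ 26  22 331] [0.5465 0.2488] [0.552  0.2489]
paddle [170.6 256.4] [ 14  17 158] [337.9 141.8] [ 16  14 127] [0.37   0.1923] [0.3758 0.193 ]
stud [250.9 142.7] [ 9  9 51] [263.8 233.1] [12  9 67] [ 0.6781 -0.0289] [ 0.6824 -0.0261]
base 758 [array([0.5723, 0.291 ]), array([0.5917, 0.2241]), array([0.3559, 0.1528]), array([0.3377, 0.2183])]
plate [[ 0.6389 -0.1055]
 [ 0.8543 -0.1385]
 [ 0.8792  0.0242]
 [ 0.6638  0.0572]]
```

```bash
cat >> h.py <<'E'
from scipy.spatial.transform import Rotation as Ro
def ori(phi):
    """tool down, jaws along angle phi (mod pi), smaller last joint"""
    o=[]
    for p in(phi,phi+np.pi):
        y=np.array([np.cos(p),np.sin(p),0]);z=np.array([0,0,-1.])
        o.append(Ro.from_matrix(np.c_[np.cross(y,z),y,z]).as_rotvec())
    return o
def best(pos,phi):
    c=[(abs(q[5]),tuple(r)) for r in ori(phi) for q in [ik(pos,r)] if q is not None]
    return np.array(min(c)[1])
def go(pos,phi): goto(pos,best(pos,phi))
def wray(f,u,v):
    K,T=f["intrinsics"],f["T"]; a=np.array([(u-K[0,2])/K[0,0],(v-K[1,2])/K[1,1]]); r=np.hypot(*a)
    s=np.sinc(r/np.pi); return T[:3,3],T[:3,:3]@np.array([a[0]*s,-a[1]*s,-np.cos(r)])
def wcast(f,uv,z):
    o,d=wray(f,*uv); return o+d*(z-o[2])/d[2]
def wproj(f,p):
    K,T=f["intrinsics"],f["T"]; c=T[:3,:3].T@(np.asarray(p)-T[:3,3]); c=np.array([c[0],-c[1],-c[2]])
    h=np.hypot(c[0],c[1]); r=np.arctan2(h,c[2]); return np.array([K[0,2]+K[0,0]*r*c[0]/h,K[1,2]+K[1,1]*r*c[1]/h])
E
python3 - <<'E'
from h import *
import pickle
views=[("jack",(.46,.22,.26),.30+np.pi/2,[(.5465,.2488,.05),(.476,.226,.095),(.371,.192,.097)]),("stud",(.64,-.025,.28),-.152+np.pi/2,[(.678,-.029,.108)]),
("big",(.50,-.152,.16),np.pi/2+.15,[(.5015,-.153,.012)]),("black",(.441,-.295,.16),np.pi/2,[(.44,-.295,.012)])]
im=[];fr={}
for n,p,phi,pts in views:
    go(p,phi); wait(.2); f=grab_frame("wrist"); fr[n]=f; g=f["img"][:,:,::-1].copy()
    for q in pts:
        u=wproj(f,q); print(n,u.round(1)); cv2.drawMarker(g,tuple(int(x) for x in u),(255,0,255),0,6)
    im.append(cv2.resize(g,(400,300),interpolation=cv2.INTER_AREA))
print(fr["jack"]["intrinsics"]); pickle.dump(fr,open("fr.pkl","wb"))
cv2.imwrite("pics/w1.png",np.vstack([np.hstack(im[:2]),np.hstack(im[2:])])); s=state(); print(s["clock"],s["q"],s["ee_pos"],s["orientation"])
E
```

```text
jack [251.2 101.1]
jack [251.8 162.2]
jack [253.  248.3]
stud [252.3 143.5]
big [251.3 178.4]
black [251.6 176.1]
[[297.31863964   0.         252.3255517 ]
 [  0.         297.31863964 193.84590707]
 [  0.           0.           1.        ]]
7.175 [-2.81796087e-01  2.60136590e-01 -2.85157994e-01 -3.31903611e-05
 -1.02531662e+00 -1.28720839e+00] [ 0.4415934  -0.2941933   0.16005233] [-2.78741926e-03  3.14140573e+00 -3.83073017e-05]
```

View pics/w1.png

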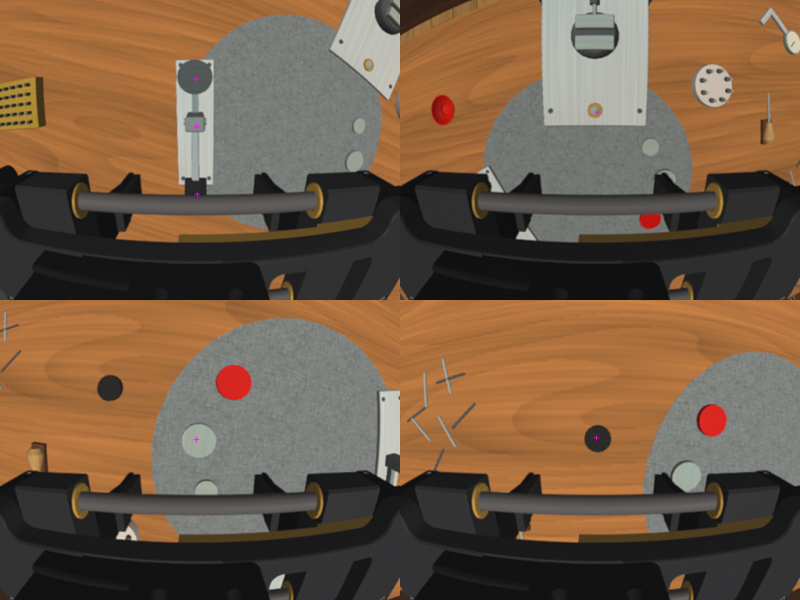

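Predictions land on every target: saddle (195,77), post (195,125), stud (595,111), big steel disc (199,441), black disc (597,438) in the montage. I'll refine from these close frames.

```bash
python3 - <<'E'
from h import *
import pickle
fr=pickle.load(open("fr.pkl","rb"))
for n,k,p,r,z,fn in [("big","big",(255,180),30,.012,lambda h,S,V:(V>135)&(S<60)),("black","black",(252,176),26,.012,lambda h,S,V:(V<75)&(S<90)),
 ("stud","stud",(249,142),14,.108,lambda h,S,V:S>50),("saddle","jack",(250,99),26,.05,lambda h,S,V:(V<88)&(S<80)),
 ("post","jack",(250,160),16,.095,lambda h,S,V:(V<125)&(S<80))]:
    f=fr[k]; c,s,m=blob(f,fn,p,r)
    print(n,c.round(1),s[2:],wcast(f,c,z)[:2].round(4))
for n,k,c,r,z,t in [("base","jack",(250,160),110,.010,130),("plate","stud",(250,100),118,.108,140)]:
    f=fr[k];_,s,m=blob(f,lambda h,S,V:(V>t)&(S<50),c,r)
    y,x=np.nonzero(m); P=np.array([wcast(f,(u,v),z)[:2] for u,v in zip(x,y)]).astype(np.float32); print(n,cv2.boxPoints(cv2.minAreaRect(P)).round(4))
E
```

```text
big [254.2 180.4] [  48   44 1570] [ 0.5033 -0.1494]
black [252.6 177.3] [ 32  33 827] [ 0.4415 -0.2938]
stud [249.2 141. ] [ 20  20 202] [ 0.6815 -0.0258]
saddle [249.  100.3] [ 43  41 946] [0.5467 0.2519]
post [251.8 153.8] [ 25  25 189] [0.4856 0.229 ]
base [[0.3399 0.2225]
 [0.3611 0.1557]
 [0.5948 0.2299]
 [0.5736 0.2967]]
plate [[ 0.6462 -0.1031]
 [ 0.8465 -0.1343]
 [ 0.8719  0.0291]
 [ 0.6717  0.0603]]
```

```bash
cat >> h.py <<'E'
SAD=np.array([.5475,.2512]);JY=.307
def pick(c,phi,op,force):
    set_gripper(op); go((*c,.08),phi); line_to((*c,.003),v=.12); set_gripper(0,force); s=state(); print("grip",s["width"],s["force"].round(1) if hasattr(s["force"],"round") else s["force"])
    line_to((*c,.14),v=.25); print("lifted",state()["width"])
def place(c,z,phi,op):
    go((*c,.14),phi); line_to((*c,z+.02),v=.2); line_to((*c,z),v=.04); print("f",np.round(state()["force"],1)); set_gripper(op); wait(.2); line_to((*c,z+.09),v=.2)
E
python3 - <<'E'
from h import *
pick((.503,-.150),np.pi/2,.78,20); place(SAD,.0535,JY+np.pi/2,.78)
go((.47,.226,.22),JY+np.pi/2); wait(.2); f=grab_frame("wrist")
cv2.imwrite("pics/w2.png",cv2.resize(f["img"][40:280,100:400][:,:,::-1],(600,480)))
print(wproj(f,(*SAD,.05)),wproj(f,(*SAD,.062)),state()["clock"])
import pickle;pickle.dump(f,open("f2.pkl","wb"))
E
```

```text
grip 0.006141641655859849 [ 0.  -0.   0.3]
lifted 0.002640382834262645
f [ 0.1  0.2 -0.3]
[251.19218209 106.99900588] [251.16728731 106.72686433] 18.5083
```

View pics/w2.png

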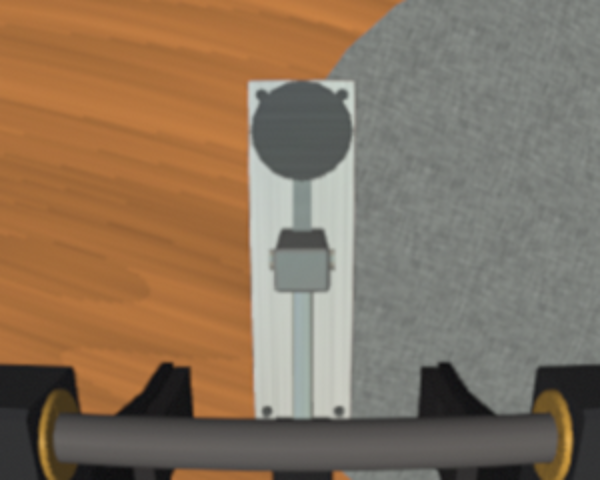

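The saddle is empty (centre at crop pixel (302,130), matching the prediction), so the grasp missed. I'll look at where the disc is now.

```bash
python3 - <<'E'
from h import *
go((.50,-.152,.16),np.pi/2); wait(.2); f=grab_frame("wrist");t=grab_frame("top")
s=state();print(s["ee_pos"],s["orientation"],s["q"],s["width"],s["clock"])
import pickle;pickle.dump(f,open("f3.pkl","wb"))
g=f["img"].copy()
for p in [(.503,-.150,.012)]: cv2.drawMarker(g,tuple(int(x) for x in wproj(f,p)),(255,0,255),0,8)
c=cv2.resize(t["img"][150:280,130:370],(512,277),interpolation=cv2.INTER_CUBIC)
cv2.imwrite("pics/w3.png",np.vstack([g[:320],c])[:,:,::-1])
E
```

```text
[ 0.50028026 -0.15133391  0.16011968] [-3.14156888e+00 -1.99497637e-03 -4.59368320e-04] [ 1.69549707e-02  2.46841820e-01 -3.03500847e-01 -2.15157807e-05
 -1.02016088e+00  1.55512266e+00] 0.778746122865924 20.2417
```

View pics/w3.png

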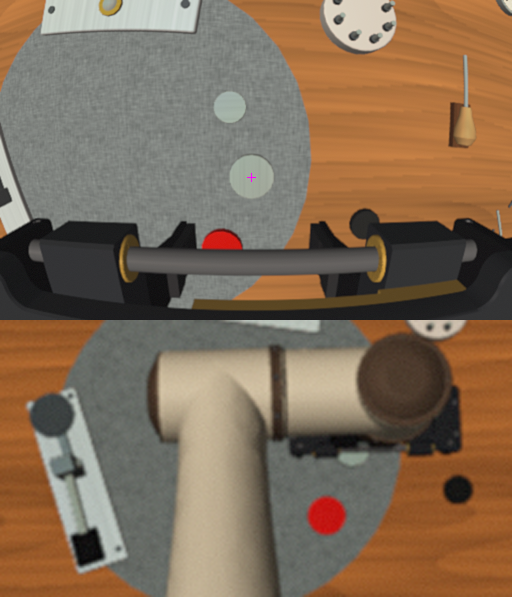

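The disc is exactly where I measured it (marker on its centre at (251,177)), so the fingers must have closed above it. I'll descend again and look before closing.

```bash
python3 - <<'E'
from h import *
c=(.503,-.150)
line_to((*c,.003),v=.2); s=state();print(s["ee_pos"],np.round(s["force"],2),s["q"],s["width"],s["clock"])
f=grab_frame("wrist");t=grab_frame("scene"); 
g=f["img"].copy(); print(wproj(f,(*c,.012)),wproj(f,s["ee_pos"]))
cv2.drawMarker(g,tuple(int(x) for x in wproj(f,(*c,.012))),(255,0,255),0,8)
b=cv2.resize(t["img"][130:260,130:330],(512,333),interpolation=cv2.INTER_CUBIC)
cv2.imwrite("pics/w4.png",np.vstack([g[120:384],b])[:,:,::-1])
E
```

```text
[ 0.50391112 -0.1500513   0.00381848] [-0.12  0.54  0.22] [ 1.95808246e-02  4.52343841e-01 -4.74196184e-01  4.52913962e-04
 -6.42485091e-01  1.55122479e+00] 0.7781562415621677 21.175
[252.42577281 233.27403117] [252.5009202  227.24997196]
```

View pics/w4.png

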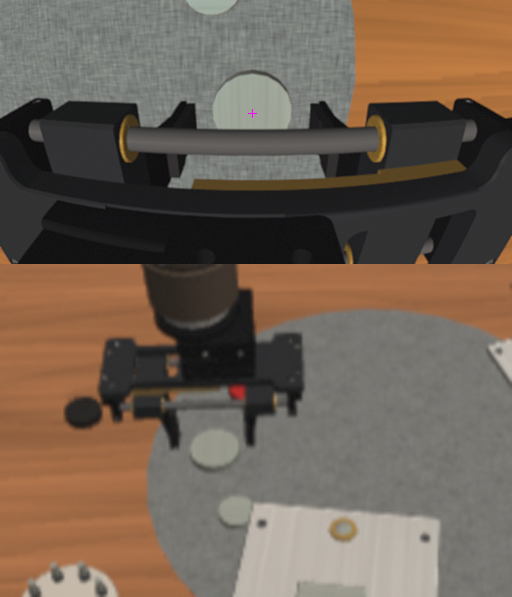

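```bash
python3 - <<'E'
from h import *
f=lambda m:(lambda s:print(m,s["ee_pos"].round(4) if hasattr(s["ee_pos"],'round') else s["ee_pos"],s["width"],np.round(s["force"],1),s["clock"]))(state())
set_gripper(.5,20); f("half"); 
t=grab_frame("scene");w=grab_frame("wrist")
b=cv2.resize(t["img"][130:260,130:330],(512,333),interpolation=cv2.INTER_CUBIC)
cv2.imwrite("pics/w5.png",np.vstack([w["img"][120:384],b])[:,:,::-1])
E
```

```text
half [ 0.503 -0.15   0.003] 0.504374496622487 [-0.1 -0.2 -0.5] 22.0083
```

View pics/w5.png

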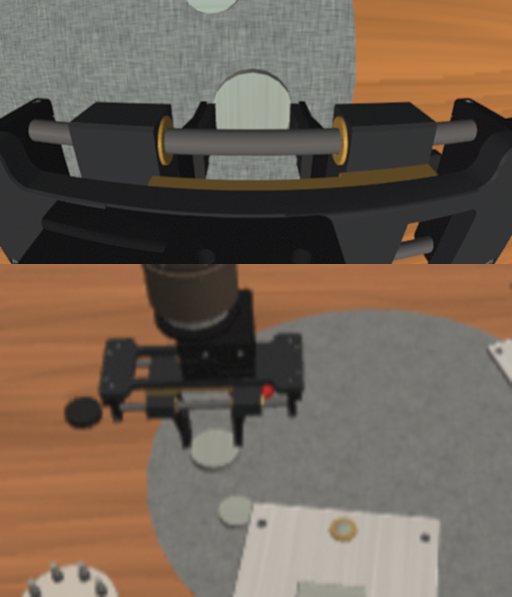

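The fingers are at 44 mm, narrower than the disc, and nothing touches. In both views the tips sit over the disc top, so the real tips are about 9 mm higher than the TCP reading. I'll probe for contact with the bench to calibrate it.

```bash
python3 - <<'E'
from h import *
set_gripper(.78); c=(.503,-.150)
f0=np.array(state()["force"])
for i in range(16):
    z=.002-.001*i
    try: line_to((*c,z),v=.03)
    except PlanningError as e: print("PE",z,e); break
    s=state(); df=np.array(s["force"])-f0
    print(round(z,4),np.round(s["ee_pos"][2],4),df.round(1))
    if df[2]>4: break
print(s["clock"])
E
```

```text
0.002 0.0019 [-0.5  0.7 -0.2]
0.001 0.0009 [ 0.2  1.8 -0.2]
0.0 -0.0001 [ 0.2  1.  -0.1]
-0.001 -0.0011 [-0.4  1.  -0.1]
-0.002 -0.0021 [ 0.1  1.8 -0.5]
-0.003 -0.0031 [ 0.3  1.  -0.3]
-0.004 -0.0041 [ 0.7  0.8 -0.9]
-0.005 -0.0051 [-0.2  0.7 -0.1]
-0.006 -0.0061 [1.1 1.4 0.4]
-0.007 -0.0071 [ 0.7  1.1 -0.1]
-0.008 -0.0081 [ 0.6  1.5 -0.6]
-0.009 -0.0091 [ 0.4  0.7 -0.4]
-0.01 -0.0101 [-0.1  1.1 -0.6]
-0.011 -0.0111 [-0.1  2.2 -0.6]
-0.012 -0.0121 [ 0.2  1.5 -0.6]
-0.013 -0.0131 [-0.2  1.1 -0.1]
26.8417
```

```bash
python3 - <<'E'
from h import *
set_gripper(0,20); s=state(); print(s["width"]*87,np.round(s["force"],1),s["clock"],np.round(s["ee_pos"],4))
E
```

```text
50.773341095683875 [-0.8  0.  -0.5] 27.3167 [ 0.503 -0.15  -0.013]
```

Gripped now, at 51 mm. Heights will be set relative to this grasp.

```bash
python3 - <<'E'
from h import *
c=(.503,-.150)
line_to((*c,.10),v=.3); print(state()["width"]*87)
place(SAD,.0375,JY+np.pi/2,.78); print(state()["clock"])
go((.47,.226,.20),JY+np.pi/2); f=grab_frame("wrist"); print(state()["clock"])
import pickle;pickle.dump(f,open("f6.pkl","wb"))
cv2.imwrite("pics/w6.png",cv2.resize(f["img"][40:240,150:350][:,:,::-1],(600,600),interpolation=cv2.INTER_CUBIC))
b=blob(f,lambda h,S,V:(V>130)&(S<60),wproj(f,(*SAD,.062)),26); print(b[0],b[1],wcast(f,b[0],.062))
d=blob(f,lambda h,S,V:(V<95)&(S<80),wproj(f,(*SAD,.05)),30); print(d[1])
E
```

```text
50.29779348755853
f [ 0.1  0.1 -0.7]
31.9917
32.5583
[252.11159737 106.20568928] [ 228   82   50   51 1828] [0.54732697 0.25047184 0.062     ]
[226  79  50  44 201]
```

View pics/w6.png

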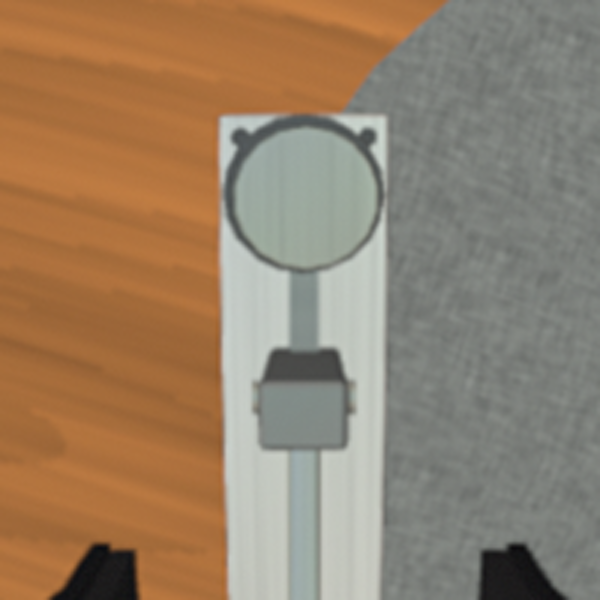

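```bash
python3 - <<'E'
from h import *
import pickle
f=pickle.load(open("f6.pkl","rb"))
P=lambda u,v,z:wcast(f,(150+u/3-.33,40+v/3-.33),z)[:2]
e=np.array([np.cos(JY),np.sin(JY)])
for n,a,b,l,r,z,row in(("sad",114,272,224,383,.05,193),("disc",125,270,233,381,.062,198)):
    T,B,L,R=P(303,a,z),P(303,b,z),P(l,row,z),P(r,row,z); print(n,(T+B)/2,(L+R)/2,np.linalg.norm(T-B),np.linalg.norm(L-R))
print(f["T"][:3,3])
t=P(305,415,.095); print("post",t)
E
```

```text
sad [0.5496362  0.25287758] [0.54984381 0.25275888] 0.05900230778635148 0.058430481432330796
disc [0.547653   0.25218219] [0.54804607 0.2508219 ] 0.0521484538531721 0.05242072254349421
[0.53806222 0.24734831 0.3817281 ]
post [0.4792527  0.22971379]
```

Big disc sits about 2 mm off the saddle centre, which is acceptable. The small disc is next.

```bash
python3 - <<'E'
from h import *
b=(.4415,-.294); S2=(.549,.2522)
set_gripper(.65); go((*b,.05),np.pi/2); line_to((*b,-.013),v=.15); set_gripper(0,12); print(state()["width"]*87)
line_to((*b,.10),v=.3); print(state()["width"]*87)
place(S2,.0495,JY+np.pi/2,.62); print(state()["clock"])
go((.47,.226,.20),JY+np.pi/2); f=grab_frame("wrist"); print(state()["clock"])
import pickle;pickle.dump(f,open("f7.pkl","wb"))
cv2.imwrite("pics/w7.png",cv2.resize(f["img"][60:180,190:310][:,:,::-1],(480,480),interpolation=cv2.INTER_CUBIC))
d=blob(f,lambda h,S,V:(V<80)&(S<90),wproj(f,(*S2,.074)),17); print(d[0],d[1],wcast(f,d[0],.074))
E
```

```text
38.49312621688992
39.01276388943352
f [-2.1  0.5  3.2]
41.4167
41.9583
[251. 104.] [234  87  35  35 901] [0.54876642 0.25210563 0.074     ]
```

View pics/w7.png

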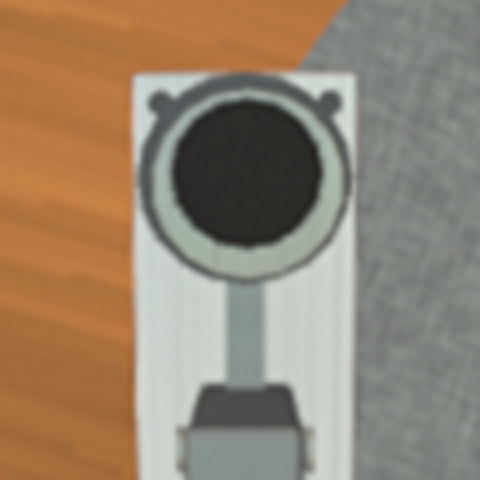

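Stack is on the saddle: small disc at crop (248,172), saddle centre at about (245,178). Now grip the post and slide.

```bash
python3 - <<'E'
from h import *
p0=(.4785,.230);SY=-.154;x=np.array([np.cos(SY),np.sin(SY)])
pad=np.array([.682,-.0267]);p2=pad-.075*x;p1=p2-.09*x;z=.05
dR=Ro.from_euler("z",SY-JY)
ok=[]
for r in ori(JY+np.pi/2):
    r2=(dR*Ro.from_rotvec(r)).as_rotvec(); qs=[ik((*p0,z),r),ik((*p1,z),r2),ik((*p2,z),r2)]
    if all(q is not None for q in qs): ok.append((max(abs(q[5]) for q in qs),list(r),list(r2)))
_,r,r2=min(ok); print(_,p1,p2)
set_gripper(.75); goto((*p0,.13),r); line_to((*p0,z),v=.12); print("down",np.round(state()["force"],1))
set_gripper(0,40); print(state()["width"]*87,np.round(state()["force"],1))
line_to((*p1,z),r2,v=.11); print(np.round(state()["force"],1),state()["width"]*87)
line_to((*p2,z),r2,v=.06); s=state(); print(np.round(s["force"],1),s["width"]*87,np.round(s["ee_pos"],4),s["clock"])
set_gripper(.75); line_to((*p2,.15),v=.2)
line_to((*(p2-.02*x),.2),v=.25);f=grab_frame("wrist");
cv2.imwrite("pics/w8.png",f["img"][:300][:,:,::-1]); print(state()["clock"])
import pickle;pickle.dump((f,r2),open("f8.pkl","wb"))
print(wproj(f,(*p2,.095)),wproj(f,(*pad,.108)))
E
```

```text
1.175870151234184 [ 0.51895271 -0.00139032] [ 0.60788759 -0.0151956 ]
down [-0.7  0.6 -0.4]
29.572080422031725 [-0.8  1.1 -0.4]
[-0.3  4.7  1.6] 29.539837105702244
[-9.3  1.   8.3] 29.70353250304541 [ 0.6035 -0.0169  0.05  ] 48.3417
50.2917
[252.76718029 168.30504195] [252.73987141  90.1680376 ]
```

View pics/w8.png

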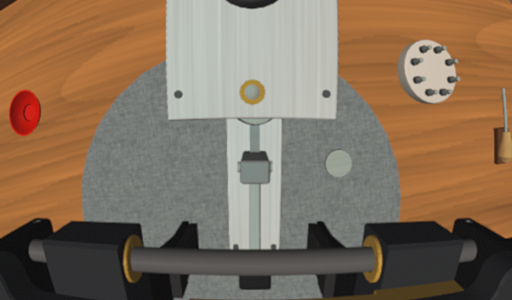

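```bash
python3 - <<'E'
from h import *
import pickle
f,_=pickle.load(open("f8.pkl","rb"))
st,_,_=blob(f,lambda h,S,V:(S>70),(252,91),15)
S=wcast(f,st,.108)[:2];SY=-.154;x=np.array([np.cos(SY),np.sin(SY)]);y=np.array([-x[1],x[0]])
hs=cv2.cvtColor(f["img"],cv2.COLOR_RGB2HSV); print(hs[140:200,255,2]); print(hs[172,232:280,2])
# base rear edge / sides
col=hs[172,215:295,2];print(col)
for n,p,z in(("post",(255.3,172),.095),("baseL",(229,172),.01),("baseR",(282,172),.01)):
    d=wcast(f,p,z)[:2]-S; print(n,(d@x).round(4),(d@y).round(4))
print("stud",st,S,state()["clock"])
cv2.imwrite("pics/w9.png",cv2.resize(f["img"][70:260,205:305][:,:,::-1],None,fx=3,fy=3,interpolation=cv2.INTER_CUBIC))
E
```

```text
[140 141 140 140 140 139 139 138 137 138 136 119  80  57  56  57  57  58
  58  60  77 105 123 134 136 136 135 136 135 135 134 135 135 135 135 134
 134 134 134 134 135 132 120 115 145 164 166 165 165 165 164 165 164 165
 165 165 163 165 165 164]
[195 197 196 195 193 180 166 154 127 130 135 135 135 135 135 136 136 136
 135 135 135 135 135 135 135 135 135 135 134 134 135 134 133 134 135 129
 108  96 127 167 188 196 197 194 190 190 195 198]
[119 118 121 125 125 124 124 121 119 119 123 124 142 185 199 199 194 195
 197 196 195 193 180 166 154 127 130 135 135 135 135 135 136 136 136 135
 135 135 135 135 135 135 135 135 135 134 134 135 134 133 134 135 129 108
  96 127 167 188 196 197 194 190 190 195 198 183 141 109 119 125 124 121
 121 122 124 126 122 121 123 123]
post -0.0773 -0.0033
baseL -0.0936 0.0295
baseR -0.0936 -0.0382
stud [251.86754967  91.68211921] [ 0.68073218 -0.02570125] 50.2917
```

View pics/w9.png

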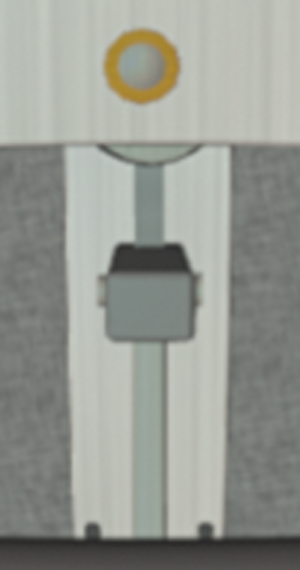

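The post is 77 mm behind the stud and 3 mm to the side. The end-of-slide TCP reading gives the same offset, because the arm lagged under friction. I'll regrip and correct with feedback.

```bash
python3 - <<'E'
from h import *
import pickle
_,r2=pickle.load(open("f8.pkl","rb"))
g=np.array([.6035,-.0169]);T=np.array([.6077,-.0144]);z=.05
line_to((*g,.10),r2,v=.3); line_to((*g,z),v=.2); set_gripper(0,40)
e0=np.array(state()["ee_pos"])[:2]; print("gripped",e0,state()["clock"])
c=g.copy()
for i in range(7):
    e=np.array(state()["ee_pos"])[:2]; d=T-e
    if np.linalg.norm(d)<.0008: break
    c=c+d*.8; line_to((*c,z),v=.03)
s=state(); print(i,c,np.round(s["ee_pos"],4),np.round(s["force"],1),s["clock"])
set_gripper(.6); line_to((*c,.13),v=.3); print(state()["clock"])
E
```

```text
gripped [ 0.60361507 -0.01679066] 51.8833
4 [ 0.61140179 -0.01253887] [ 0.6074 -0.0145  0.0503] [-9.1 -3.5  8.4] 52.9167
54.0417
```

```bash
cat > press.py <<'E'
from h import *
import pickle
_,r2=pickle.load(open("f8.pkl","rb"))
SY=-.154;x=np.array([np.cos(SY),np.sin(SY)]);P=np.array([.6077,-.0144])-.113*x
def press():
    line_to((*P,.075),v=.2); 
    z=.042; line_to((*P,z),v=.07)
    while z>.008:
        s=state(); fz=s["force"][2]; print(round(z,3),np.round(s["ee_pos"][2],4),np.round(s["force"],1))
        if fz>24: break
        z-=.003; line_to((*P,z),v=.06)
    print("t",state()["clock"])
E
python3 - <<'E'
from press import *
set_gripper(0,20); goto((*P,.11),r2); f=grab_frame("wrist"); press()
t=grab_frame("scene");cv2.imwrite("pics/w10.png",np.vstack([cv2.resize(t["img"][110:330,180:380],(560,616))[:380],cv2.resize(f["img"][:230],(560,252))[:210]])[:,:,::-1])
st=blob(f,lambda h,S,V:(S>70)&(h>12),wproj(f,(.6807,-.0257,.108)),15)[0]; print(st,wcast(f,st,.108))
E
```

```text
0.042 0.0432 [-6.   3.4  9.3]
0.039 0.0404 [-6.   2.9 10. ]
0.036 0.0374 [-5.8  3.8 10.3]
0.033 0.0344 [-5.7  2.2  9.1]
0.03 0.0315 [-5.1  1.3  9.1]
0.027 0.0291 [-5.7  1.7 12.9]
0.024 0.0283 [-11.4   3.2  28.7]
t 58.1667Traceback (most recent call last):
  File "<stdin>", line 4, in <module>
  File "h.py", line 16, in blob
    i=1+np.argmax(s[1:,4]); return c[i],s[i],(l==i)
        ~~~~~~~~~^^^^^^^^^
    return _wrapfunc(a, 'argmax', axis=axis, out=out, **kwds)
    return bound(*args, **kwds)
ValueError: attempt to get argmax of an empty sequence
```

End stop reached: force jumps at reported z 0.028, about 49 mm real. Now full up, then down again.

```bash
python3 - <<'E'
from press import *
t0=grab_frame("scene")
line_to((*P,.105),v=.12); wait(.6); print("up",np.round(state()["force"],1),state()["clock"]); tu=grab_frame("scene")
press(); t1=grab_frame("scene")
for n,t in(("down1",t0),("up",tu),("down2",t1)):
    for z in(.108,.124): print(n,z,proj(t,(.6807,-.0257,z)).round(1),end=" ")
    try: print(blob(t,lambda h,S,V:(S>55)&(h>10)&(h<32),proj(t,(.6807,-.0257,.116)),14)[0])
    except Exception as e: print(e)
    hs=cv2.cvtColor(t["img"],cv2.COLOR_RGB2HSV)
E
```

```text
up [-0.8  0.8  0.3] 59.6917
0.042 0.0432 [-6.   3.2  9.5]
0.039 0.0404 [-5.7  3.  10.2]
0.036 0.0375 [-6.1  2.4  9.3]
0.033 0.0345 [-5.8  2.2 10.1]
0.03 0.0315 [-5.   1.6  9.6]
0.027 0.0291 [-6.3  2.5 12.8]
0.024 0.0282 [-11.3   4.7  28.5]
t 62.1667
down1 0.108 [263.9 232.4] down1 0.124 [264. 228.] [263.71875  228.796875]
up 0.108 [263.9 232.4] up 0.124 [264. 228.] [263.66071429 233.17857143]
down2 0.108 [263.9 232.4] down2 0.124 [264. 228.] [263.71875  228.796875]
```

The stud rises by 4.4 px on both strokes, as a 16 mm lift predicts, and drops back in between. The handle is at its end stop under 28 N, so I'm handing in.

```bash
python3 - <<'E'
from plant import *
s=state();print(s["force"],s["clock"]);hand_in()
E
```

```text
[-10.81214266   2.92987439  28.45996912] 62.2167
the job is handed in; nothing more can be done
```

The jack is packed with the steel disc and then the black one, placed under the lift pad and released. I pumped it down, fully up and down again, and handed it in at 62.2 s with the handle held down.

**Last checks**
- **Lift:** the stud rose 4.4 px in the scene camera on each down-stroke, which matches the expected 16 mm, and returned to rest in between. The handle hit its end stop both times, at about 28 N of press. The gripper stayed clear of the table throughout.
- **Stack:** the big disc sits about 2 mm off the saddle centre and the small disc about 1 mm.
- **Jack position:** the first slide ended about 5 mm off, because the arm lagged under friction. I regripped and corrected it to within 0.5 mm by the TCP reading, but took no picture of the jack's position afterwards.

**What went wrong or disagreed**
- **First grasp:** it closed above the disc. The real fingertips are about 20 mm higher than the reported TCP, so I worked from measured contact heights after that.
- **Camera views:** the top view disagreed with the scene and wrist views by 2–5 mm. I relied mainly on the wrist view.
- **Final pictures:** one stud search in the wrist frame found nothing. The picture limit also stopped me viewing the last frame, so the final lift check is numbers only.
- **Bystanders:** the bit holder, dish and graver were never touched as far as I know, but I did not measure them again at the end.

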